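# Response check of a cordless gamma probe at a shielded source

### The arm

A 6-joint arm with a two-finger parallel gripper is mounted at the origin on a cart in front of the work surface, level with it; the furniture and walls round the work are solid. World frame = base frame: x ahead of the robot, y to its left, z up, the work surface at z = 0. Lengths are in mm, angles in rad, forces in N, time in s.
With the tool pointing down it reaches from about 350 to 775 mm from the base axis. Payload 7.3 kg.
Tool frame: the origin (TCP) lies on the centre line of the jaws, within the pads' length; the fingertips stand finger_overhang ahead of it and the grasp point (between the pads) lies 8 mm behind it (finger_overhang is the distance from the TCP to the fingertips, in mm); z points along the fingers, y is the line along which they close (so a half turn about z gives the same grasp; the last joint's range is limited). The gripper opens to 92 mm and grips with 3 to 60 N. Pads are 19 mm wide; open, the fingers measure 130 mm over their backs; the gripper's body (75 mm by 190 mm) begins 47 mm behind the grasp point.
Start: joints at [1.151, 0.342, 1.524, -0, 1.275, -0.146], TCP at [141.94, 505.467, 237.741] pointing down, gripper open.
Joint ranges: [-2.53, 2.53], [-0.77, 2.02], [0.04, 2.7], [-1, 4.14], [0.28, 2.66], [-3.11, 3.11]. Speed limits (rad/s): [2.57, 2.57, 3.14, 3.14, 3.14, 3.14].

### API

Orientations are given as [roll, pitch, yaw] about the fixed x, y, z axes, in that order (R = Rz(yaw) Ry(pitch) Rx(roll)).
In Python, from plant import get_obs, capture, close_job, finger_overhang gives the robot as it stands.
- The arm moves only by the shell command python3 -m inch 'ROWS'. ROWS is JSON, one flat list of numbers, 7 for each row, row after row: the turn, a rotation vector about the tool's x, y, z scaled (see below), then the shift along the tool's x, y, z scaled (see below), then the closure, from -1 (fully open) to 1 (shut). In form: [ax, ay, az, tx, ty, tz, gripper, ax, ay, az, tx, ty, tz, gripper, ...]. A call has 1 to 10 rows; each row shifts and turns the commanded pose from where the row before left it, along the tool's axes as they then stand; what a row does not reach is not made up. The controller multiplies each number of a shift by 0.8 m and each number of a turn by 1.5 rad. A row lasts 1/12 s, in which the tool goes at most 41.7 mm and 7.16 degrees, less where a joint would pass 70% of its speed; a pose out of reach is approached as far as the arm can. A call with a number of a shift or a turn outside -1 to 1 is refused whole. A call with a gripper value outside its range is refused whole. The fingers move at their own pace and stop on an object; the grip force is fixed at half the most. Time passes only in rows, so rows that do not move let the fingers close. It gives the time, the measured TCP pose, the force, the opening and the grip force at its end, in the units of the state.
- get_obs(): the state, without advancing time (a new reading comes with each control period).
- capture(name): name is "scene" or "top" or "wrist"; returns a dict with "image" (420x560x3 uint8, red, green, blue), "mtx" (3x3 intrinsics, pixels), "pose" (4x4, takes a point from camera to world coordinates). Camera axes: x right, y up, looking along -z (the intrinsics and any distortion apply to the point x, -y, -z); pixel columns grow to the right and rows downward; lengths in mm; the calibration is good to about 2 mm. A picture is of the moment at which its call begins. There is no depth.
- close_job(): hands the job in; it is judged then, once.
The state is a dict: "time": time; "joint_positions": joint angles; "dq": joint speeds; "tau": joint torques, N m; "tool_pos": TCP position; "tcp_rot": TCP orientation; "contact_force": force on the tool from outside, world axes, zero at the start; "moment": the same for the moment, N m; "grip_width": finger opening in mm; "finger_force": force on a finger pad.
Only numpy, scipy, OpenCV 4.12 (cv2) and the standard library are available. Lean on these libraries where they do the work, as an engineer would, in place of code of your own. Each camera call takes 0.05 s, during which the arm holds its last target. There are 200 camera calls.

### The job

Do the response check of the gamma probe: lower the keyed source plug from its tray into the well of the shielding block, turned so that its flat with the source faces the block's port, until its flange lies flat on the block, and let go. Then take the probe from its cradle and hold its window squarely in front of the port, centred on it and about 20 mm from the collar's end, steady for 3 seconds and without touching the block. Lay the probe back in its cradle as it lay before; leave the plug in the block, and the two sample pots and the round tin where they stand.

Things in the scene. Friction and masses are not known exactly. Their poses are not given: they have to be found in the camera images.
- block: shielding block, fixed: grey block 90 x 90 mm on a dark base plate 112 x 112 x 8 mm, bare metal top face 110 mm above the desk, port with a short collar in one side. Origin under its centre, on the well's axis, at desk height; z up; the port looks along its -x
- well (a point): centre of the well's mouth, in the block's top face, 110 mm above the desk; the block's axes. The well is D-shaped, 37 mm across the round, its flat wall on the -x side 12.5 mm from the axis, 50 mm deep; the top 6 mm are 1.2 mm wider round the arc
- port (a point): centre of the free end face of the collar round the port (collar 32 mm across, 10 mm long, bore 18 mm), 55 mm along the block's -x from the well's axis, 86 mm above the desk; same axes as the block: the port looks along its -x
- tray: the shallow metal tray, fixed: 100 x 100 mm, rim 10 mm high, floor 2 mm thick; the plug stands in it. Origin under its centre
- plug_grip (a point): source plug (loose, 0.16 kg), the point to grasp: on its axis, 73 mm above its foot, in its black grip tab. The tab is 12 mm thick along the plug's x, 30 mm wide along its y, and reaches from the flange's top (51 mm above the foot) to 91 mm. z up. The plug's flat, with the source, is on its -x side: it fits the well with its x along the block's x
- plug_flange (a point): centre of the underside of the plug's flange, 45 mm above its foot; at home it lies at the well's mouth. Flange 48 mm across, 6 mm thick, cut straight on the plug's -x side, 16 mm from the axis, above the flat. Below it the D-shaped part, 34 mm across, flat 11 mm from the axis on -x with a small brass source in it, foot bevelled 2.5 mm. It enters with 1.5 mm clearance, about 6 degrees of turn
- cradle: the white cradle, fixed: base 200 x 72 x 6 mm with two 90 degree V saddles, 18 mm thick, open at the top, centred 86 mm (larger, for the probe's head) and -78 mm (smaller, for its tail) along the cradle's x, their cheeks up to 50 mm above the desk. Origin under the middle of the probe's handle, at desk height
- cradle_rest (a point): where the middle of the probe's handle belongs: 52 mm above the desk, in the cradle's axes (the probe lies along x, window towards +x)
- probe_grip (a point): gamma probe (loose, 0.38 kg, 218 mm long), the point to grasp: middle of its black handle, on the long axis, close to its balance point. x runs along the probe to the window; z up as it lies. Handle 32 mm wide (y), 34 high (z), flat sides, x = -50 to 45 mm; then a cone to 60 mm and the head, 46 mm across; tail 34 mm across, x = -50 to -98 mm
- probe_window (a point): centre of the probe's window (the end face of the head), 120 mm along the probe's x from the grasp point; x points out of the window
- pot_dark: sample pot, dark, white screw lid, 56 mm across, 60 mm high, loose; origin under its centre; not to be moved
- pot_pale: sample pot, pale, white screw lid, 50 mm across, 54 mm high, loose; origin under its centre; not to be moved
- tin: round flat tin, 66 mm across, 24 mm high, loose; origin under its centre; not to be moved
Not all that is in view belongs to the job. There is more than one size of the part that bears plug_grip; the job needs the middle-sized.

How it is judged:
By the outcome, as a careful person would: the job done as asked, in the order asked, and still so for the second after the job is handed in, with the robot touching nothing.
It also fails if it takes over 67 s, if anything falls off the work surface, if the arm or the gripper's body presses on something with over 40 N, if the wrist force passes 120 N, or if a joint passes its speed limit or range.

## Working session

There is one attempt and no reset: what is moved stays moved. The work goes in short steps, Python scripts to look and compute and a shell command to move; the robot and the scene stay as the last step left them, time stands still between calls to the robot, and variables do not carry over. Pictures are saved under pics/ and viewed, at most 10 in all, crops included, and the job is handed in when it is done.

```bash
ls; mkdir -p pics
python3 - <<'E'
from plant import *
import cv2
print(get_obs(), finger_overhang)
for n in("scene","top"):
    c=capture(n); cv2.imwrite(f"pics/{n}0.png",c["image"][:,:,::-1]); print(n,c["mtx"],c["pose"],[k for k in c])
E
```

```text
pics
{'time': 0.0, 'joint_positions': array([ 1.15099473e+00,  3.42732165e-01,  1.52500702e+00,  7.72138255e-06,
        1.27539248e+00, -1.46013435e-01]), 'dq': array([ 5.86911204e-04,  2.11303515e-04, -3.65744672e-04, -9.71361816e-04,
       -1.37079314e-03,  7.16087945e-05]), 'tau': array([-3.27432990e-04, -4.31254399e+01, -2.44220710e+01,  7.16917310e-02,
        5.59974660e-02, -1.02032270e-04]), 'tool_pos': array([141.77475966, 505.09607695, 237.04353776]), 'tcp_rot': array([-3.14007109e+00, -2.31223870e-04,  2.86780206e+00]), 'contact_force': array([ 1.16780307,  0.11823541, -1.16690359]), 'moment': array([-0.00115829,  0.02515065, -0.0579137 ]), 'finger_force': 0.0, 'grip_width': 91.95708017204916} 11.0
scene [[386.43339801   0.         280.34627902]
 [  0.         386.43339801 208.1069504 ]
 [  0.           0.           1.        ]] [[ 9.00070061e-01  2.27731961e-01 -3.71499715e-01  2.10244621e+02]
 [-4.35717627e-01  4.79962637e-01 -7.61436811e-01 -5.54157646e+02]
 [ 4.90248485e-03  8.47215451e-01  5.31226830e-01  5.68643619e+02]
 [ 0.00000000e+00  0.00000000e+00  0.00000000e+00  1.00000000e+00]] ['image', 'mtx', 'pose']
top [[418.66812065   0.         280.22531999]
 [  0.         418.66812065 208.44568013]
 [  0.           0.           1.        ]] [[ 1.52788791e-02  9.95076475e-01 -9.79252995e-02  4.12663971e+02]
 [-9.99674845e-01  1.32026735e-02 -2.18150085e-02  1.12196538e+02]
 [-2.04147260e-02  9.82267674e-02  9.94954643e-01  1.11091203e+03]
 [ 0.00000000e+00  0.00000000e+00  0.00000000e+00  1.00000000e+00]] ['image', 'mtx', 'pose']
```

View pics/scene0.png

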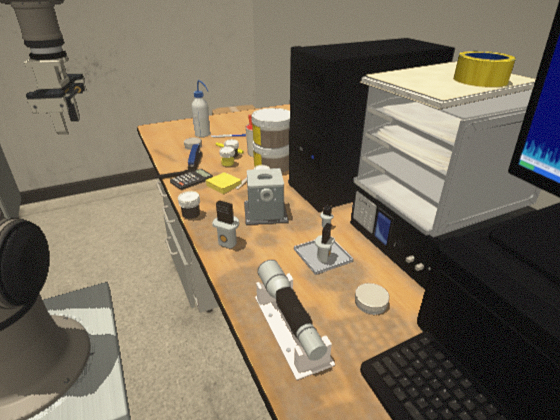

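View pics/top0.png

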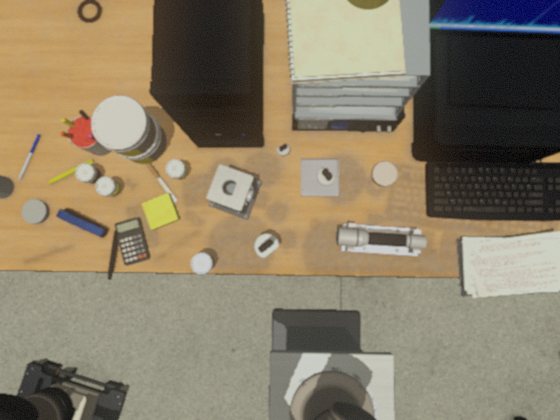

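Three plug candidates in the top view: a large one at (265,245), one in the tray at (326,176) and a small one at (283,149). The tray one looks middle-sized and is where the task places it. I'll confirm that in an enlarged crop.

```bash
cat > h.py <<'E'
import numpy as np, cv2
from plant import *
def ray(c,u,v):
    K=c["mtx"];P=c["pose"]
    d=P[:3,:3]@np.array([(u-K[0,2])/K[0,0],-(v-K[1,2])/K[1,1],-1]); return P[:3,3],d
def at(c,u,v,z):
    o,d=ray(c,u,v); return (o+d*(z-o[2])/d[2])
def proj(c,p):
    q=np.linalg.inv(c["pose"])@np.append(p,1); K=c["mtx"]
    return np.array([K[0,2]+K[0,0]*q[0]/-q[2], K[1,2]+K[1,1]*q[1]/q[2]])
E
python3 - <<'E'
import cv2,numpy as np
a=cv2.imread("pics/top0.png")[135:275,190:440]
b=cv2.imread("pics/scene0.png")[160:300,190:400]
cv2.imwrite("pics/c1.png",cv2.resize(a,None,fx=3.2,fy=3.2,interpolation=cv2.INTER_CUBIC))
cv2.imwrite("pics/c2.png",cv2.resize(b,None,fx=3.8,fy=3.8,interpolation=cv2.INTER_CUBIC))
E
```

```text
(no output)
```

View pics/c1.png

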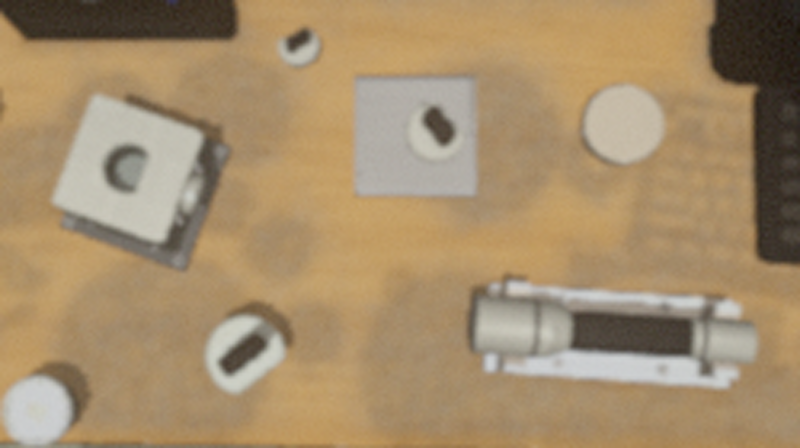

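View pics/c2.png

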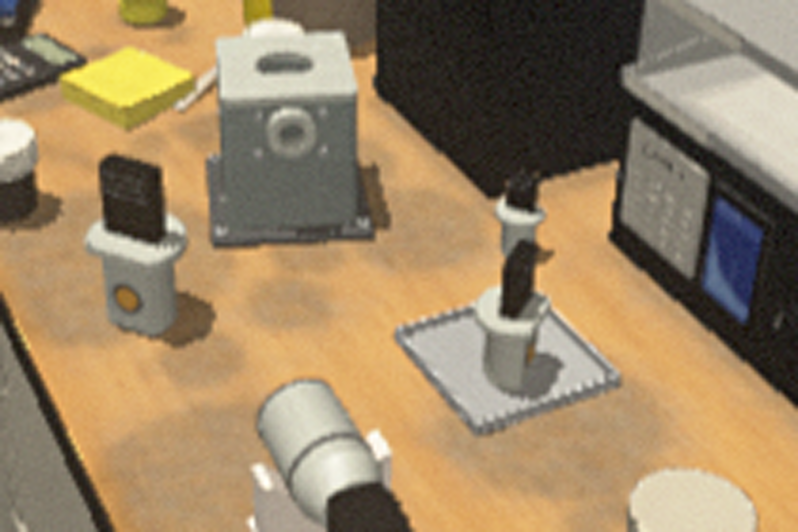

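The crop confirms it. The tray plug at top (326,176) is between the others in size, and its brass source faces right in the scene view, roughly world +x/-y. Next: the coarse positions.

Run:
```python
from h import *
c=capture("top")
f=lambda u,v,z: at(c,190+u/3.2,135+v/3.2,z)[:2].round(1)
B=np.array([f(*p,110) for p in [(97,93),(205,128),(160,243),(52,202)]])
print("block",B,B.mean(0),[np.linalg.norm(B[i]-B[i-1]).round(1) for i in range(4)])
m=B.mean(0); d=(B[1]+B[2]-B[0]-B[3]); print("port dir(-x) yaw of blockx",np.degrees(np.arctan2(*(-d)[::-1])))
d2=(B[0]+B[1]-B[2]-B[3]);print(np.degrees(np.arctan2(*d2[::-1])))
print("tab top",[f(*p,93) for p in [(438,125),(425,112),(451,140)]])
print("tray",[f(*p,10) for p in [(356,75),(476,75),(476,195),(356,195)]])
print("probe head end/tail end/handle ends z52",[f(*p,60) for p in [(475,325),(756,341),(570,330),(694,337)]])
print("pots/tin etc",f(38,410,60),f(623,123,24),"big",f(243,354,95),"small",f(299,40,60))
```

```text
block [[617.8 281.7]
 [591.8 198.8]
 [503.9 230.9]
 [533.9 313.4]] [561.85 256.2 ] [np.float64(89.7), np.float64(86.9), np.float64(93.6), np.float64(87.8)]
port dir(-x) yaw of blockx 71.29527948946935
-20.37308575870674
tab top [array([599.3,  21.1]), array([609.3,  31.2]), array([587.7,  11.1])]
tray [array([656. ,  82.2]), array([657.1, -17.7]), array([556.3, -17.9]), array([555. ,  81.2])]
probe head end/tail end/handle ends z52 [array([447.4, -11.3]), array([ 438.2, -229. ]), array([444.6, -85.2]), array([ 440.6, -181.2])]
pots/tin etc [376.1 329.1] [ 615.3 -136. ] big [421.8 167.7] small [672.9 129.4]
```

```bash
cat >> h.py <<'E'
from scipy.spatial.transform import Rotation as Ro
def toolT():
    o=get_obs(); T=np.eye(4); T[:3,:3]=Ro.from_euler("xyz",o["tcp_rot"]).as_matrix(); T[:3,3]=o["tool_pos"]; return T
def delta(p,yaw):
    "tool shift (mm) to world point p, in units too; turn units to yaw (deg)"
    T=toolT(); d=T[:3,:3].T@(np.array(p)-T[:3,3]); y0=np.degrees(get_obs()["tcp_rot"][2])
    a=-(yaw-y0+180)%360-180; a=((-(yaw-y0))+180)%360-180
    print("pos",T[:3,3].round(1),"rpy",np.degrees(get_obs()["tcp_rot"]).round(2),"shift mm",d.round(1),"units",(d/800).round(4),"turn deg",round(a,2),"units",round(np.radians(a)/1.5,4))
E
python3 - <<'E'
from h import *
w=capture("wrist"); T=np.linalg.inv(toolT())@w["pose"]; print(T.round(3),w["mtx"])
c=capture("top")
print("tower front bottom",at(c,260,147,0),at(c,262,100,400), "shelf front bottom",at(c,350,132,0),at(c,350,120,60),at(c,300,75,330))
s=capture("scene"); print("tower corner bottom", at(s,320,217,0), "shelf", at(s,352,213,0),at(s,360,185,90))
delta([500,190,300],160)
E
```

```text
[[  -0.       0.97     0.244   65.699]
 [   1.       0.      -0.       0.148]
 [  -0.       0.244   -0.97  -146.59 ]
 [   0.       0.       0.       1.   ]] [[297.84801002   0.         281.50303563]
 [  0.         297.84801002 207.27327682]
 [  0.           0.           1.        ]]
tower front bottom [688.51072154 193.90370779   0.        ] [673.22060049 162.65671038 400.        ] shelf front bottom [732.38435486 -49.13234599   0.        ] [746.64726156 -40.45174742  60.        ] [749.29308523  95.03885025 330.        ]
tower corner bottom [684.21957589 175.15063889   0.        ] shelf [773.070623   154.81885474   0.        ] [779.80242265 144.83287255  90.        ]
pos [141.9 505.3 237.5] rpy [-179.97   -0.    164.31] shift mm [-430.  -206.8  -62.4] units [-0.5375 -0.2585 -0.078 ] turn deg 4.31 units 0.0502
```

```bash
python3 -m inch '[0,0,0,-0.045,-0.0138,0,-1, 0,0,0,-0.045,-0.0138,0,-1, 0,0,0,-0.045,-0.0138,0,-1, 0,0,0,-0.045,-0.0138,0,-1, 0,0,0,-0.045,-0.0138,0,-1, 0,0,0,-0.045,-0.0138,0,-1, 0,0,0,-0.045,-0.0138,0,-1, 0,0,0,-0.045,-0.0138,0,-1, 0,0,0,-0.045,-0.0138,0,-1, 0,0,0,-0.045,-0.0138,0,-1]'
python3 -m inch '[0,0,0,-0.045,-0.0138,0.01,-1, 0,0,0,-0.045,-0.0138,0.02,-1, 0,0,0,-0.04,-0.0138,0.016,-1, 0,0,0,0,0,0,-1, 0,0,0,0,0,0,-1]'
python3 - <<'E'
from h import *
w=capture("wrist"); cv2.imwrite("pics/w1.png",w["image"][:,:,::-1]); np.savez("w1.npz",**w); print(get_obs()["time"],get_obs()["tool_pos"])
E
```

```text
time: 1.13
tool_pos: [460.1, 300.5, 237.8]
tcp_rot: [3.141, 0.0, 2.868]
contact_force: [0.3, 0.2, 0.7]
grip_width: 91.9
finger_force: 0.0
time: 1.55
tool_pos: [550.5, 240.3, 199.4]
tcp_rot: [-3.14, -0.002, 2.865]
contact_force: [-0.7, -0.0, 0.4]
grip_width: 91.7
finger_force: 0.0
1.6 [549.7256023  241.455468   200.31044628]
```

View pics/w1.png

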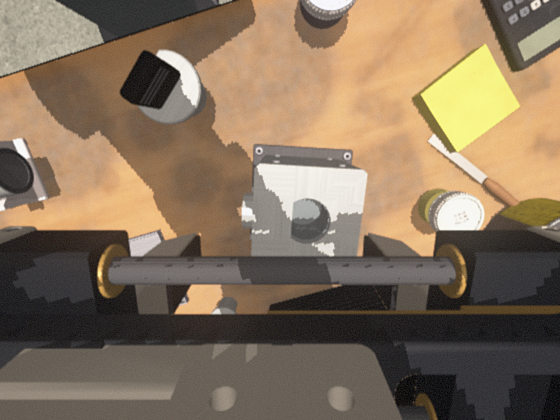

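The picture shows the block's top face with corners at about (254,163) and (367,170), the well at (310,221) and the collar at (247,210) on the left. I'll fit these by code.

Run:
```python
from h import *
w=dict(np.load("w1.npz")); g=cv2.cvtColor(w["image"],cv2.COLOR_RGB2HSV)
m=((g[...,1]<40)&(g[...,2]>175)).astype(np.uint8)
# edges: top (for columns), left/right (rows)
P=lambda L:np.array([at(w,u,v,110)[:2] for u,v in L])
top=[(u,150+np.argmax(m[150:200,u])) for u in range(265,358,4)]
rt=[(380-np.argmax(m[v,340:381][::-1]),v) for v in range(178,228,4)]
lf=[(240+np.argmax(m[v,240:300]),v) for v in list(range(172,196,3))+list(range(228,250,3))]
for n,L in(("top",top),("rt",rt),("lf",lf)):
    X=P(L); x=cv2.fitLine(X.astype(np.float32),cv2.DIST_HUBER,0,.01,.01).ravel(); r=np.abs((X-x[2:])@[-x[1],x[0]])
    print(n,np.degrees(np.arctan2(x[1],x[0])).round(2),x[2:],"res",r.max().round(2)); print(L[::3])
mm=1-m[190:255,280:345]; n,l,s,ce=cv2.connectedComponentsWithStats(mm)
for i in range(1,n):
    if s[i,4]>200:
        k=[c for c in cv2.findContours((l==i).astype(np.uint8),0,1)[0]][0][:,0]+[280,190]
        X=P(k); np.save("well.npy",X); print(s[i],cv2.minEnclosingCircle(X.astype(np.float32)),len(k))
crop=cv2.resize(w["image"][150:262,230:385],None,fx=5,fy=5,interpolation=2); cv2.imwrite("pics/w1c.png",crop[...,::-1])
```

```text
top 71.16 [517.97076 272.5834 ] res 11.74
[(265, np.int64(164)), (277, np.int64(155)), (289, np.int64(165)), (301, np.int64(166)), (313, np.int64(167)), (325, np.int64(167)), (337, np.int64(168)), (349, np.int64(153))]
rt 10.04 [559.74384 312.01944] res 18.61
[(np.int64(366), 178), (np.int64(364), 190), (np.int64(363), 202), (np.int64(349), 214), (np.int64(380), 226)]
lf -37.54 [544.6632  215.37335] res 11.78
[(np.int64(258), 172), (np.int64(264), 181), (np.int64(269), 190), (np.int64(252), 231), (np.int64(240), 240), (np.int64(240), 249)]
[   0    8   65   57 2682] ((568.92626953125, 262.169189453125), 35.40170669555664) 397
```

View pics/w1c.png

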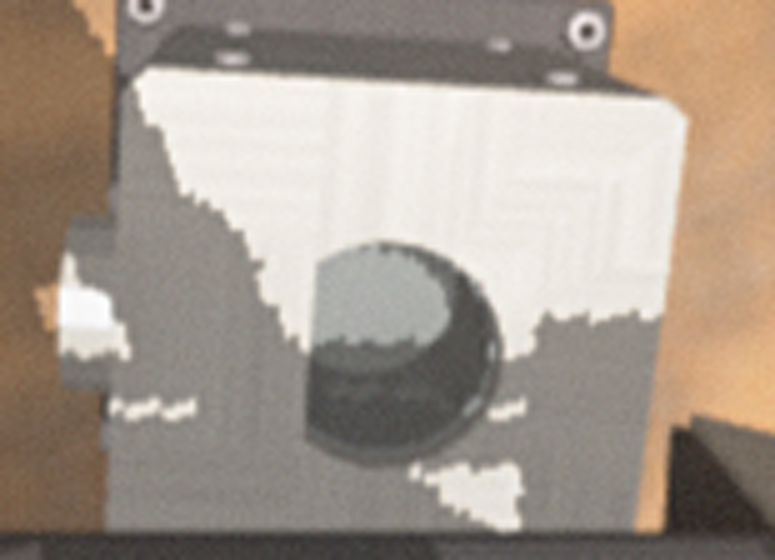

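Run:
```python
from h import *
from scipy.optimize import least_squares
w=dict(np.load("w1.npz"))
P=lambda L:np.array([at(w,230+u/5-.4,150+v/5-.4,110)[:2] for u,v in L])
A=P([(382,241),(440,257),(480,295),(500,350),(488,402),(455,442),(410,463),(345,458)])
r=least_squares(lambda q:np.hypot(*(A-q[:2]).T)-q[2],[561,256,19]); print("well",r.x,r.fun.round(1))
ln={}
for n,L in dict(flat=[(315,262),(307,440)],top=[(160,68),(650,97)],rt=[(686,140),(638,525)],lf=[(133,95),(107,525)]).items():
    X=P(L); d=X[1]-X[0]; a=np.degrees(np.arctan2(d[1],d[0])); nn=np.array([-d[1],d[0]])/np.hypot(*d); print(n,a.round(2),"dist of well",((r.x[:2]-X[0])@nn).round(1))
c=capture("top")
print("tray here?",at(w,205,300,55))
```

```text
well [560.99510962 258.80519917  19.16024998] [ 0.4 -0.1 -0.4  0.1  0.1  0.2  0.2 -0.3]
flat -17.88 dist of well 12.0
top 70.75 dist of well -45.2
rt -19.02 dist of well -45.4
lf -20.52 dist of well 43.9
tray here? [634.94836902 129.47071072  55.        ]
```

```bash
python3 -m inch '[0,0,0,-0.0246,-0.0377,0,-1, 0,0,0,-0.0246,-0.0377,0,-1, 0,0,0,-0.0246,-0.0377,0,-1, 0,0,0,-0.0246,-0.0377,0,-1, 0,0,0,-0.0246,-0.0377,0,-1, 0,0,0,-0.0246,-0.0377,0,-1, 0,0,-0.076,0,0,0.005,-1, 0,0,-0.076,0,0,0.005,-1, 0,0,-0.076,0,0,0.005,-1, 0,0,-0.076,0,0,0.005,-1]'
python3 -m inch '[0,0,-0.076,0,0,0.005,-1, 0,0,-0.076,0,0,0,-1, 0,0,-0.076,0,0,0,-1, 0,0,-0.076,0,0,0,-1, 0,0,-0.076,0,0,0,-1, 0,0,0,0,0,0,-1, 0,0,0,0,0,0,-1]'
python3 - <<'E'
from h import *
w=capture("wrist"); np.savez("w2.npz",**w); delta([600,21,83],223)
p=proj(w,[600,21,93]); print(p); u,v=p.astype(int); u0,v0=max(u-70,0),max(v-60,0); print(u0,v0)
cv2.imwrite("pics/w2c.png",cv2.resize(w["image"][v0:v0+115,u0:u0+155],None,fx=5,fy=5,interpolation=2)[...,::-1])
E
```

```text
time: 2.48
tool_pos: [614.3, 37.0, 185.9]
tcp_rot: [3.142, 0.001, -2.952]
contact_force: [0.7, 0.3, 0.1]
grip_width: 91.6
finger_force: 0.0
time: 3.07
tool_pos: [614.4, 37.0, 181.8]
tcp_rot: [-3.141, 0.001, -2.391]
contact_force: [0.7, 0.9, 0.4]
grip_width: 91.7
finger_force: 0.0
pos [614.4  36.7 181.7] rpy [-1.7997e+02  5.0000e-02 -1.3703e+02] shift mm [21.4 -1.6 98.7] units [ 0.0267 -0.002   0.1233] turn deg -0.03 units -0.0003
[278.58543123 188.45254256]
208 128
```

View pics/w2c.png

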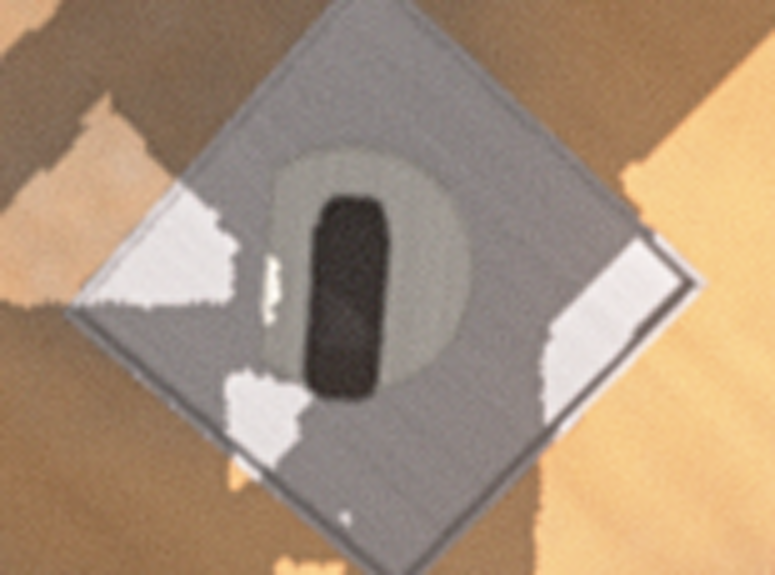

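Run:
```python
from h import *
from scipy.optimize import least_squares
w=dict(np.load("w2.npz"))
P=lambda L,z:np.array([at(w,208+u/5-.4,128+v/5-.4,z)[:2] for u,v in L])
A=P([(471,270),(350,148),(400,160),(435,190),(462,230),(457,338),(415,378),(310,157)],53)
r=least_squares(lambda q:np.hypot(*(A-q[:2]).T)-q[2],[600,21,24]); print("flange",r.x,r.fun.round(1))
r2=least_squares(lambda q:np.hypot(*(A-q[:2]).T)-24,[600,21]); print(r2.x)
def an(L,z):
    X=P(L,z);d=X[1]-X[0];n=np.array([-d[1],d[0]])/np.hypot(*d);return np.degrees(np.arctan2(d[1],d[0])).round(2),((r2.x-X[0])@n).round(1),X.round(1)
print("cut",an([(274,190),(265,350)],53))
print("tabL",an([(314,230),(304,385)],93)[0],"tabR",an([(389,225),(380,385)],93)[0])
e=P([(305,370),(381,370),(342,400)],93); print("tab mid/end",e,(e[0]+e[1])/2,np.linalg.norm(e[0]-e[1]))
T=toolT()
print([ (T[:3,:3].T@(np.append(q,0)-T[:3,3]))[:2].round(1) for q in (r2.x,(e[0]+e[1])/2,e[2])])
```

```text
flange [603.17326372  21.06076524  23.5508481 ] [-0.1  0.4  0.4 -0.4 -0.2  0.4 -0.2 -0.4]
[603.70965978  20.86868506]
cut (np.float64(38.85), np.float64(13.8), array([[6.002e+02, 4.000e-01],
       [6.238e+02, 1.930e+01]]))
tabL 38.78 tabR 39.95
tab mid/end [[613.47006981  22.43842366]
 [605.0589174   31.46385717]
 [613.06707901  30.2416319 ]] [609.26449361  26.95114042] 12.33717693859292
[array([18.8, -4.2]), array([10.6, -3.5]), array([ 5.6, -3.7])]
```

```bash
python3 -m inch '[0,0,0.043,0,0,0,-1, 0,0,0,0.024,-0.0061,0.01,-1, 0,0,0,0,0,0.04,-1, 0,0,0,0,0,0.04,-1, 0,0,0,0,0,0.035,-1, 0,0,0,0,0,0.0165,-1, 0,0,0,0,0,0,-1, 0,0,0,0,0,0,1, 0,0,0,0,0,0,1, 0,0,0,0,0,0,1]'
python3 -m inch '[0,0,0,0,0,0,1, 0,0,0,0,0,0,1, 0,0,0,0,0,0,1, 0,0,0,0,0,0,1, 0,0,0,0,0,0,1]'
python3 -c "
from h import *
delta([561,259,200],160.7)"
```

```text
time: 3.95
tool_pos: [604.0, 19.8, 69.5]
tcp_rot: [-3.139, 0.002, -2.454]
contact_force: [0.7, 0.5, 0.4]
grip_width: 76.2
finger_force: 0.0
time: 4.37
tool_pos: [602.9, 19.7, 67.9]
tcp_rot: [-3.141, 0.0, -2.454]
contact_force: [-0.4, 0.2, 0.0]
grip_width: 43.2
finger_force: 0.0
pos [602.9  19.7  67.9] rpy [-1.7999e+02  1.0000e-02 -1.4060e+02] shift mm [-119.5  211.5 -132.1] units [-0.1494  0.2644 -0.1652] turn deg 58.7 units 0.683
```

```bash
python3 -m inch '[0,0,0,0,0,0,1, 0,0,0,0,0,0,1, 0,0,0,0,0,0,1, 0,0,0,0,0,0,1, 0,0,0,0,0,0,1, 0,0,0,0,0,0,1, 0,0,0,0,0,0,1]'
python3 -m inch '[0,0,0,0,0,-0.02,1, 0,0,0,0,0,-0.035,1, 0,0,0,0,0,-0.035,1, 0,0,0,0,0,-0.035,1, 0,0,0,0,0,-0.03,1, 0,0,0,0,0,-0.02,1, 0,0,0,0,0,0,1]'
python3 - <<'E'
from h import *
delta([561,259,205],160.7); o=get_obs(); print(o["contact_force"],o["grip_width"],o["time"])
w=capture("wrist"); np.savez("w3.npz",**w)
cv2.imwrite("pics/w3.png",w["image"][130:300,170:390][...,::-1])
E
```

```text
time: 4.95
tool_pos: [602.8, 19.7, 67.6]
tcp_rot: [3.141, -0.0, -2.454]
contact_force: [0.3, -0.2, -1.2]
grip_width: 11.8
finger_force: 30.0
time: 5.53
tool_pos: [604.5, 19.6, 211.6]
tcp_rot: [-3.137, 0.005, -2.454]
contact_force: [0.1, -0.1, -1.3]
grip_width: 11.9
finger_force: 30.0
pos [604.5  19.6 211.6] rpy [-179.72    0.29 -140.59] shift mm [-118.3  212.6    6.2] units [-0.1479  0.2658  0.0077] turn deg 58.71 units 0.6831
[ 0.13916661 -0.12322149 -1.34537724] 11.857889557127198 5.5333
```

Run:
```python
from h import *
w=dict(np.load("w3.npz")); T=toolT()
p=proj(w,T[:3,3]+T[:3,:3]@[0,0,15]); print(p); u,v=p.astype(int); u0,v0=u-70,v-70; print(u0,v0)
cv2.imwrite("pics/w3c.png",cv2.resize(w["image"][v0:v0+115,u0:u0+155],None,fx=5,fy=5,interpolation=2)[...,::-1])
```

```text
[281.96463059 245.58661174]
211 175
```

View pics/w3c.png

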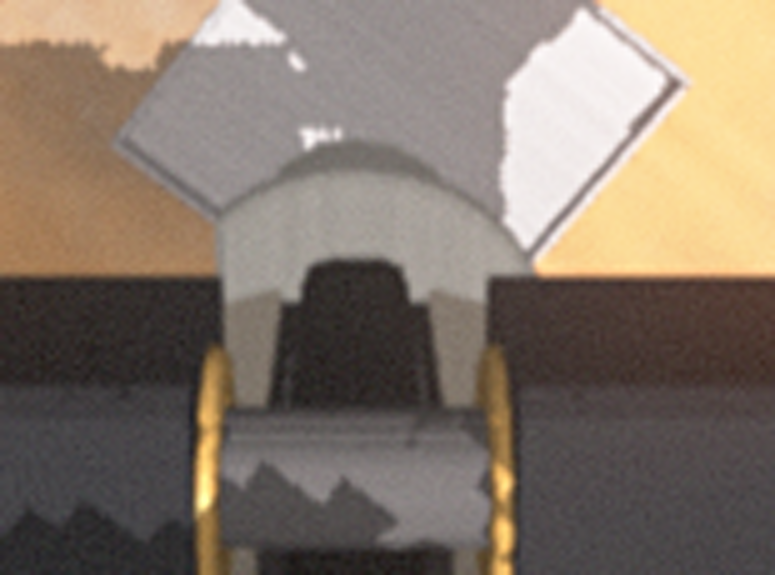

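The plug hangs straight in the fingers. The flange arc's apex is at (360,170) in the crop and the cut runs along x≈220, so I can fit its offset in the tool frame.

Run:
```python
from h import *
from scipy.optimize import least_squares
w=dict(np.load("w3.npz")); T=toolT(); Ti=np.linalg.inv(T)
def P(L,zt):
    out=[]
    for u,v in L:
        o,d=ray(w,211+u/5-.4,175+v/5-.4); o=Ti[:3,:3]@o+Ti[:3,3]; d=Ti[:3,:3]@d; out.append((o+d*(zt-o[2])/d[2])[:2])
    return np.array(out)
A=P([(225,210),(280,181),(320,172),(360,169),(430,182),(500,228),(532,270)],15)
r=least_squares(lambda q:np.hypot(*(A-q[:2]).T)-24,[0,0]); print(r.x,r.fun.round(1))
print("cut",P([(218,220),(222,270)],15),"tab near edge",P([(320,260),(390,260)],15),"tab sides",P([(303,280),(408,280)],15))
```

```text
[-1.38890374 -0.52356567] [ 0.   0.  -0.1 -0.   0.1 -0.  -0. ]
cut [[ 16.52286184 -15.93884667]
 [ 10.48852717 -15.61441649]] tab near edge [[11.70706178 -4.25674978]
 [11.70937648  3.83453488]] tab sides [[ 9.27195625 -6.2437228 ]
 [ 9.27580413  5.93559105]]
```

```bash
python3 -m inch '[0,0,0,-0.0211,0.0382,0,1, 0,0,0,-0.0211,0.0382,0,1, 0,0,0,-0.0211,0.0382,0,1, 0,0,0,-0.0211,0.0382,0,1, 0,0,0,-0.0211,0.0382,0,1, 0,0,0,-0.0211,0.0382,0,1, 0,0,0,-0.0211,0.0382,0,1, 0,0,0.0759,0,0,0,1, 0,0,0.0759,0,0,0,1, 0,0,0.0759,0,0,0,1]'
python3 -m inch '[0,0,0.0759,0,0,0,1, 0,0,0.0759,0,0,0,1, 0,0,0.0759,0,0,0,1, 0,0,0.0759,0,0,0,1, 0,0,0.0759,0,0,0,1, 0,0,0.0759,0,0,0,1, 0,0,0,0,0,0,1, 0,0,0,0,0,0,1, 0,0,0,0,0,0,1]'
python3 - <<'E'
from h import *
delta([559.9,259.8,183],160.7); print(get_obs()["contact_force"],get_obs()["moment"])
E
```

```text
time: 6.42
tool_pos: [557.0, 260.7, 205.0]
tcp_rot: [3.142, -0.004, -2.799]
contact_force: [-0.1, -1.1, -1.7]
grip_width: 11.8
finger_force: 30.0
time: 7.17
tool_pos: [557.9, 259.9, 206.5]
tcp_rot: [-3.14, -0.002, 2.808]
contact_force: [-0.3, 0.9, -1.4]
grip_width: 12.2
finger_force: 30.0
pos [557.9 259.9 206.5] rpy [-1.7993e+02 -9.0000e-02  1.6088e+02] shift mm [-1.9  0.6 23.5] units [-0.0024  0.0008  0.0294] turn deg 0.18 units 0.0021
[-0.28930974  0.85796487 -1.44130746] [-0.0235812   0.03085486  0.0514571 ]
```

```bash
python3 -m inch '[0,0,0.002,-0.0024,0.0008,0.01,1, 0,0,0,0,0,0.0194,1, 0,0,0,0,0,0,1, 0,0,0,0,0,0,1]'
python3 - <<'E'
from h import *
delta([559.9,259.8,183],160.7)
w=capture("wrist"); np.savez("w4.npz",**w)
v0,u0=170,205
cv2.imwrite("pics/w4c.png",cv2.resize(w["image"][v0:v0+115,u0:u0+155],None,fx=5,fy=5,interpolation=2)[...,::-1])
E
```

```text
time: 7.5
tool_pos: [559.8, 259.8, 182.9]
tcp_rot: [-3.14, -0.002, 2.802]
contact_force: [1.3, 0.1, -1.2]
grip_width: 11.4
finger_force: 30.0
pos [559.8 259.8 182.9] rpy [-1.7991e+02 -1.3000e-01  1.6057e+02] shift mm [-0.1  0.1 -0.1] units [-0.0001  0.0001 -0.0001] turn deg -0.13 units -0.0015
```

View pics/w4c.png

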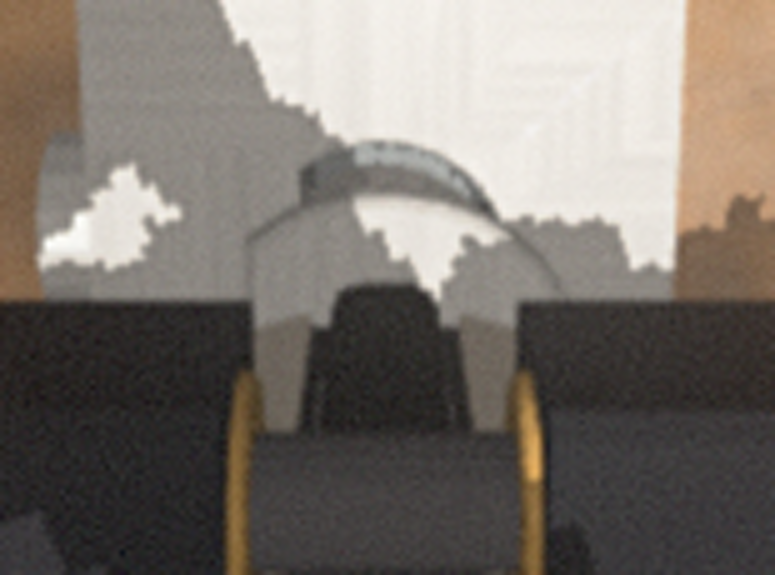

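The well's near arc shows beyond the flange, with its apex at (390,140) and the flat's corner at (300,168). I'll fit both circles in this one view.

Run:
```python
from h import *
from scipy.optimize import least_squares
w=dict(np.load("w4.npz")); T=toolT(); Ti=np.linalg.inv(T)
def P(L,zt):
    out=[]
    for u,v in L:
        o,d=ray(w,205+u/5-.4,170+v/5-.4); o=Ti[:3,:3]@o+Ti[:3,3]; d=Ti[:3,:3]@d; out.append((o+d*(zt-o[2])/d[2])[:2])
    return np.array(out)
fit=lambda A,R:least_squares(lambda q:np.hypot(*(A-q[:2]).T)-R,[0,0])
f=fit(P([(250,238),(310,206),(350,197),(392,194),(460,206),(515,238),(560,288)],15),24)
wl=fit(P([(350,145),(390,140),(430,151),(470,180),(497,215)],T[2,3]-110),19.4)
print("flange",f.x,f.fun.round(1),"cut",P([(248,250),(252,290)],15)[:,1],"well",wl.x,wl.fun.round(1),"flat corner",P([(301,168),(301,195)],T[2,3]-110))
print("face edges",P([(78,100),(80,280)],T[2,3]-110),P([(686,20),(675,270)],T[2,3]-110))
```

```text
flange [ 1.07824059 -0.38185333] [ 0.  -0.  -0.1 -0.   0.2  0.  -0.1] cut [-15.52099985 -15.17390883] well [-1.07072358 -0.95171357] [-0.1  0.2  0.  -0.3  0.2] flat corner [[ 14.13891962 -12.86819645]
 [  9.9157694  -12.92658449]]
face edges [[ 24.61060723 -46.14933507]
 [ -3.63369176 -47.2568351 ]] [[36.61957095 44.37974268]
 [-2.01842241 44.57236213]]
```

```bash
python3 -m inch '[0,0,0,-0.0029,-0.0004,0,1, 0,0,0,0,0,0.009,1, 0,0,0,0,0,0.005,1, 0,0,0,0,0,0.004,1, 0,0,0,0,0,0,1, 0,0,0,0,0,0,1]'
python3 - <<'E'
from h import *
delta([562,259,131],160.7); print(get_obs()["contact_force"],get_obs()["moment"])
E
```

```text
time: 8.05
tool_pos: [562.3, 258.9, 169.5]
tcp_rot: [-3.141, -0.0, 2.802]
contact_force: [0.3, -0.3, -2.2]
grip_width: 11.6
finger_force: 30.0
pos [562.3 258.9 169.5] rpy [-1.7999e+02 -3.0000e-02  1.6053e+02] shift mm [ 0.3 -0.  38.5] units [ 0.0004 -0.      0.0481] turn deg -0.17 units -0.002
[ 0.25918289 -0.30317478 -2.17081708] [ 0.00275354 -0.06113645  0.01117291]
```

```bash
python3 -m inch '[0,0,0,0,0,0.005,1, 0,0,0,0,0,0.005,1, 0,0,0,0,0,0.005,1, 0,0,0,0,0,0,1]' ; python3 -c "
from h import *
print(get_obs()['moment'])"
```

```text
time: 8.38
tool_pos: [562.0, 258.8, 156.6]
tcp_rot: [-3.141, -0.001, 2.802]
contact_force: [1.2, -0.5, -2.0]
grip_width: 11.8
finger_force: 30.0
[-0.01530939  0.02620828 -0.02039039]
```

```bash
python3 -m inch '[0,0,0,0,0,0.008,1, 0,0,0,0,0,0.008,1, 0,0,0,0,0,0.008,1, 0,0,0,0,0,0.004,1, 0,0,0,0,0,0.002,1, 0,0,0,0,0,0,1, 0,0,0,0,0,0,1]'
```

```text
time: 8.97
tool_pos: [562.3, 258.9, 133.6]
tcp_rot: [-3.141, -0.001, 2.802]
contact_force: [-1.3, -0.4, -2.4]
grip_width: 12.1
finger_force: 30.0
```

```bash
python3 -m inch '[0,0,0,0,0,0.0015,1, 0,0,0,0,0,0.001,1, 0,0,0,0,0,0,1]'; python3 -m inch '[0,0,0,0,0,0.001,1, 0,0,0,0,0,0.001,1, 0,0,0,0,0,0,1]'
```

```text
time: 9.22
tool_pos: [562.3, 259.0, 131.9]
tcp_rot: [3.141, -0.0, 2.802]
contact_force: [-2.5, 0.8, -0.5]
grip_width: 11.8
finger_force: 30.0
time: 9.47
tool_pos: [562.4, 259.0, 130.6]
tcp_rot: [3.141, 0.0, 2.802]
contact_force: [-3.7, -0.8, 2.6]
grip_width: 11.9
finger_force: 30.0
```

```bash
python3 -m inch '[0,0,0,0,0,0,-1, 0,0,0,0,0,0,-1, 0,0,0,0,0,0,-1, 0,0,0,0,0,0,-1, 0,0,0,0,0,0,-1, 0,0,0,0,0,-0.03,-1, 0,0,0,0,0,-0.04,-1, 0,0,0,-0.02,0,-0.02,-1, 0,0,0,-0.02,0,0,-1, 0,0,0,0,0,0,-1]'
python3 - <<'E'
from h import *
delta([442,-125,180],180); print(get_obs()["time"])
w=capture("wrist"); np.savez("w5.npz",**w)
s=capture("scene")["image"]
a=cv2.resize(w["image"][120:260,190:390],None,fx=3,fy=3,interpolation=2)
b=cv2.resize(s[155:225,230:300],(200,200),interpolation=2)
im=np.zeros((420,800,3),np.uint8); im[:,:600]=a; im[:200,600:]=b; cv2.imwrite("pics/w5.png",im[...,::-1])
E
```

```text
time: 10.3
tool_pos: [595.4, 247.3, 203.7]
tcp_rot: [3.139, 0.004, 2.8]
contact_force: [-1.2, -0.8, -0.7]
grip_width: 73.5
finger_force: 0.0
pos [595.4 247.3 203.7] rpy [179.87   0.25 160.44] shift mm [  20.  -402.3   22.7] units [ 0.025  -0.5028  0.0284] turn deg -19.56 units -0.2275
10.3
```

View pics/w5.png

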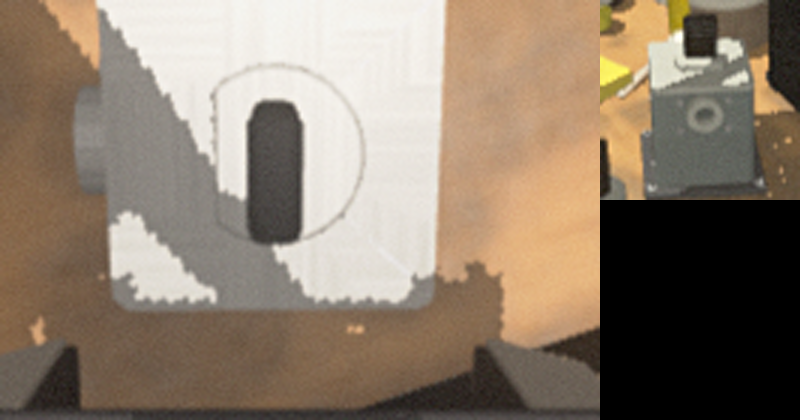

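The plug is seated: the flange is flush with only a thin rim shadow, and its cut faces the collar on the left. Now the probe.

```bash
python3 -m inch '[0,0,0,0.002,-0.0463,0,-1, 0,0,0,0.002,-0.0463,0,-1, 0,0,0,0.002,-0.0463,0,-1, 0,0,0,0.002,-0.0463,0,-1, 0,0,0,0.002,-0.0463,0,-1, 0,0,0,0.002,-0.0463,0,-1, 0,0,0,0.002,-0.0463,0,-1, 0,0,0,0.002,-0.0463,0,-1, 0,0,0,0.002,-0.0463,0.01,-1, 0,0,0,0.002,-0.0463,0.01,-1]'
python3 -m inch '[0,0,0,0.002,-0.0463,0.01,-1, 0,0,0.077,0,0,0,-1, 0,0,0.077,0,0,0,-1, 0,0,0.077,0,0,0,-1, 0,0,0.077,0,0,0,-1, 0,0,0.077,0,0,0,-1, 0,0,0.077,0,0,0,-1, 0,0,0.077,0,0,0,-1, 0,0,0.077,0,0,0,-1, 0,0,0.077,0,0,0,-1]'
python3 -m inch '[0,0,0.077,0,0,0,-1, 0,0,0.077,0,0,0,-1, 0,0,0,0,0,0,-1, 0,0,0,0,0,0,-1]'
python3 - <<'E'
from h import *
delta([442.3,-131,44],87.6)
w=capture("wrist"); np.savez("w6.npz",**w); T=toolT()
g=cv2.cvtColor(w["image"],cv2.COLOR_RGB2GRAY); hs=cv2.cvtColor(w["image"],cv2.COLOR_RGB2HSV)
# block yaw from w5
w5=dict(np.load("w5.npz")); P=lambda L:np.array([at(w5,190+u/3-.3,120+v/3-.3,110)[:2] for u,v in L])
for L in ([(97,40),(109,270)],[(445,40),(436,270)],[(140,309),(415,309)]):
    d=np.diff(P(L),axis=0)[0]; print("blockedge",np.degrees(np.arctan2(d[1],d[0])).round(2))
for s in (110,90,70,30,20):
    p=np.array([442.3,-131,52])+s*np.array([.042,.999,0]); q=proj(w,p); u,v=q.round().astype(int)
    print(s,q.round(1)); 
    if 0<=v<420: print(" G",g[v,u-70:u+72:3].tolist()); print(" S",hs[v,u-70:u+72:3,1].tolist())
a=proj(w,[442.3,-131,69]);b=proj(w,[442.3+.042*150,-131+150,69]); 
v=np.arange(int(b[1]),int(a[1]),2); print("axis col",int(v[0]),g[v,int(a[0])].tolist())
E
```

```text
time: 11.23
tool_pos: [452.4, -96.2, 185.8]
tcp_rot: [3.141, -0.0, 2.802]
contact_force: [0.7, -0.4, -0.6]
grip_width: 91.8
finger_force: 0.0
time: 12.07
tool_pos: [439.2, -129.0, 177.5]
tcp_rot: [-3.14, -0.001, 1.757]
contact_force: [-0.0, -1.0, 0.1]
grip_width: 91.7
finger_force: 0.0
time: 12.4
tool_pos: [439.6, -129.3, 177.7]
tcp_rot: [-3.14, -0.001, 1.535]
contact_force: [0.9, 0.1, -0.5]
grip_width: 91.9
finger_force: 0.0
pos [ 439.6 -129.3  177.7] rpy [-1.7994e+02 -4.0000e-02  8.7950e+01] shift mm [ -1.7   2.9 133.7] units [-0.0021  0.0037  0.1671] turn deg 0.35 units 0.0041
blockedge -19.34
blockedge -19.19
blockedge 70.38
110 [286.2  80.7]
 G [118, 117, 119, 119, 122, 125, 126, 152, 199, 201, 197, 194, 194, 194, 196, 197, 197, 223, 231, 240, 242, 250, 252, 253, 251, 251, 245, 243, 233, 232, 220, 204, 180, 138, 146, 154, 208, 208, 212, 213, 216, 219, 219, 223, 225, 220, 217, 217]
 S [97, 98, 97, 96, 89, 86, 86, 89, 89, 87, 86, 89, 95, 96, 94, 83, 23, 14, 11, 10, 9, 6, 3, 3, 5, 3, 8, 8, 14, 14, 23, 27, 28, 70, 99, 101, 89, 91, 93, 93, 94, 96, 99, 97, 92, 100, 106, 106]
90 [285.9
[... 1573 characters left out ...]
126, 121, 126, 131, 129, 132, 133]
 S [102, 103, 98, 102, 95, 100, 93, 88, 86, 94, 84, 90, 94, 30, 31, 29, 32, 30, 38, 40, 45, 48, 40, 27, 45, 49, 52, 32, 52, 57, 34, 30, 30, 33, 34, 101, 97, 92, 93, 96, 92, 93, 94, 101, 105, 111, 116, 124]
axis col 20 [189, 192, 186, 194, 191, 196, 195, 199, 195, 192, 197, 196, 196, 194, 196, 193, 194, 199, 197, 156, 251, 252, 252, 252, 252, 253, 253, 252, 253, 253, 253, 253, 253, 253, 253, 253, 253, 254, 254, 254, 254, 254, 254, 254, 254, 254, 254, 255, 204, 169, 113, 98, 128, 172, 169, 168, 167, 168, 161, 152, 152, 154, 162, 158, 148, 151, 150, 144, 69, 60, 54, 61, 58, 62, 60, 56, 55, 64, 58, 56, 56, 58, 58, 54, 57, 57, 57, 51, 50, 57, 53, 59, 55, 56, 55]
```

Run:
```python
from h import *
w=dict(np.load("w6.npz"))
for v,z,s in ((58.5,75,120),(155.5,69,45)):
    p=at(w,287,v,z)[:2]; print(p,"grip",p-s*np.array([.042,.999]))
delta([443.3,-131,44],87.6)
```

```text
[447.64407977  -8.87166432] grip [ 442.60407977 -128.75166432]
[445.40188971 -82.80985147] grip [ 443.51188971 -127.76485147]
pos [ 439.7 -129.5  177.8] rpy [-1.7995e+02 -3.0000e-02  8.7960e+01] shift mm [ -1.5   3.8 133.8] units [-0.0019  0.0047  0.1673] turn deg 0.36 units 0.0041
```

```bash
python3 -m inch '[0,0,0.004,0,0.0046,0.02,-1, 0,0,0,0,0,0.04,-1, 0,0,0,0,0,0.04,-1, 0,0,0,0,0,0.035,-1, 0,0,0,0,0,0.02,-1, 0,0,0,0,0,0.01,-1, 0,0,0,0,0,0.002,-1, 0,0,0,0,0,0,1, 0,0,0,0,0,0,1, 0,0,0,0,0,0,1]'
python3 -m inch '[0,0,0,0,0,0,1, 0,0,0,0,0,0,1, 0,0,0,0,0,0,1, 0,0,0,0,0,0,1, 0,0,0,0,0,0,1, 0,0,0,0,0,0,1, 0,0,0,0,0,0,1, 0,0,0,0,0,0,1, 0,0,0,0,0,0,1]'
python3 - <<'E'
from h import *
delta([443.3,-129,44],87.6); print(get_obs()["contact_force"],get_obs()["moment"])
E
```

```text
time: 13.28
tool_pos: [444.6, -130.5, 45.7]
tcp_rot: [3.139, 0.001, 1.526]
contact_force: [1.0, -0.1, 0.7]
grip_width: 76.2
finger_force: 0.0
time: 14.03
tool_pos: [443.2, -130.0, 44.5]
tcp_rot: [-3.14, -0.0, 1.525]
contact_force: [-4.3, -1.1, 3.2]
grip_width: 31.7
finger_force: 30.0
pos [ 443.2 -130.    44.5] rpy [-1.7991e+02 -3.0000e-02  8.7380e+01] shift mm [1.  0.1 0.5] units [0.0013 0.0001 0.0006] turn deg -0.22 units -0.0026
[-4.27125397 -1.07780954  3.20715541] [-0.25150591  0.84687048 -0.08533168]
```

```bash
python3 -m inch '[0,0,0,0,0,-0.006,1, 0,0,0,0,0,-0.012,1, 0,0,0,0,0,-0.016,1, 0,0,0,0,0,-0.008,1, 0,0,0,0,0,0,1, 0,0,0,0,0,0,1]'
python3 - <<'E'
from h import *
delta([476,18,78],70.6); print(get_obs()["contact_force"],get_obs()["moment"])
E
```

```text
time: 14.53
tool_pos: [444.2, -130.2, 78.6]
tcp_rot: [3.14, 0.0, 1.525]
contact_force: [0.9, -0.0, -3.9]
grip_width: 31.7
finger_force: 30.0
pos [ 444.2 -130.2   78.6] rpy [1.7992e+02 2.0000e-02 8.7390e+01] shift mm [149.5  25.    0.6] units [0.1869 0.0312 0.0007] turn deg 16.79 units 0.1954
[ 0.88866274 -0.00590758 -3.9196577 ] [-0.13657284  0.0322063  -0.00596474]
```

```bash
python3 -m inch '[0,0,0,0.02,0.004,0,1, 0,0,0,0.035,0.006,0,1, 0,0,0,0.04,0.006,0,1, 0,0,0,0.04,0.006,0,1, 0,0,0,0.032,0.006,0,1, 0,0,0.03,0.02,0.003,0,1, 0,0,0.055,0,0,0,1, 0,0,0.055,0,0,0,1, 0,0,0.055,0,0,0,1, 0,0,0,0,0,0,1]'
python3 -m inch '[0,0,0,0,0,0,1, 0,0,0,0,0,0,1]'
python3 - <<'E'
from h import *
delta([496.2,74.4,78],70.6); print(get_obs()["contact_force"],get_obs()["moment"])
w=capture("wrist"); np.savez("w7.npz",**w)
t=capture("top"); np.savez("t7.npz",**t); s=capture("scene"); np.savez("s7.npz",**s)
T=toolT(); Ti=np.linalg.inv(T)
g=cv2.cvtColor(w["image"],cv2.COLOR_RGB2GRAY); hs=cv2.cvtColor(w["image"],cv2.COLOR_RGB2HSV)
for sx in (115,70,30):
    q=proj(w,T[:3,3]+T[:3,:3]@[sx,0,-8]); u,v=q.round().astype(int); print(sx,q.round(1)); print(g[v,u-40:u+41:2].tolist()); print(hs[v,u-40:u+41:2,1].tolist())
u=int(proj(w,T[:3,3]+T[:3,:3]@[110,0,-8])[0]); print("col",u,g[20:180:2,u].tolist())
E
```

```text
time: 15.37
tool_pos: [475.1, 18.5, 77.5]
tcp_rot: [-3.14, 0.0, 1.23]
contact_force: [-0.2, -0.3, -3.8]
grip_width: 31.9
finger_force: 30.0
time: 15.53
tool_pos: [475.3, 18.1, 77.9]
tcp_rot: [-3.141, 0.0, 1.235]
contact_force: [0.2, -0.1, -4.2]
grip_width: 31.8
finger_force: 30.0
pos [475.3  18.1  77.9] rpy [-179.96    0.     70.75] shift mm [60.   1.2 -0.1] units [ 0.075   0.0015 -0.0002] turn deg 0.15 units 0.0018
[ 0.24031859 -0.111642   -4.20499774] [-0.11901393  0.11128891 -0.00262275]
115 [283.2   7.9]
[226, 230, 234, 235, 239, 240, 238, 236, 241, 245, 246, 245, 246, 249, 250, 250, 251, 250, 250, 249, 248, 249, 247, 248, 248, 245, 242, 242, 240, 242, 241, 238, 234, 234, 231, 230, 231, 227, 220, 216, 212]
[11, 12, 11, 12, 9, 9, 11, 11, 9, 8, 7, 8, 6, 5, 4, 5, 4, 6, 5, 5, 6, 5, 7, 6, 5, 7, 8, 9, 10, 9, 10, 11, 12, 12, 12, 12, 11, 14, 16, 18, 22]
70 [283.  121.9]
[234, 236, 238, 240, 242, 245, 245, 246, 249, 252, 253, 254, 253, 254, 254, 254, 254, 254, 253, 252, 251, 251, 249, 247, 244, 241, 243, 243, 242, 241, 235, 228, 227, 227, 223, 221, 217, 208, 205, 194, 188]
[13, 11, 12, 10
[... 186 characters left out ...]
6, 52, 39, 44, 49, 44, 50, 50, 49, 50, 45, 50, 45, 47, 44, 50, 47, 49, 43, 49, 45, 48, 48, 41, 40, 39, 45, 49, 94, 129, 139]
[84, 74, 53, 33, 56, 56, 55, 32, 52, 38, 33, 32, 52, 33, 34, 22, 43, 59, 20, 34, 40, 51, 57, 26, 37, 46, 54, 54, 24, 39, 32, 58, 50, 62, 41, 61, 82, 64, 107, 115, 107]
col 283 [250, 249, 249, 249, 250, 250, 250, 251, 251, 251, 251, 251, 251, 252, 251, 252, 252, 252, 252, 252, 252, 252, 252, 252, 252, 252, 252, 252, 252, 252, 252, 252, 252, 252, 252, 252, 252, 252, 252, 252, 253, 250, 146, 157, 159, 147, 146, 255, 252, 251, 252, 251, 251, 251, 251, 251, 251, 251, 251, 250, 224, 235, 241, 242, 240, 241, 242, 241, 241, 240, 240, 240, 236, 240, 235, 235, 233, 236, 212, 78]
```

```bash
python3 -m inch '[0,0,0,0.01,0.0005,0,1, 0,0,0,0.02,0.0005,0,1, 0,0,0,0.02,0.0005,0,1, 0,0,0,0.015,0,0,1, 0,0,0.001,0.008,0,0,1, 0,0,0,0.002,0,0,1, 0,0,0,0,0,0,1, 0,0,0,0,0,0,1]'
python3 - <<'E'
from h import *
delta([496.2,74.4,78],70.6); print(get_obs()["contact_force"],get_obs()["moment"],get_obs()["time"])
w=capture("wrist"); s=capture("scene"); t=capture("top"); np.savez("s8.npz",**s); np.savez("t8.npz",**t)
T=toolT()
def prof(c,p,dirw,R,n=61,k=2.2):
    "sample along world dir around p; return positions (mm) of strongest gradient on each side"
    h=np.linspace(-k*R,k*R,n*2); uv=np.array([proj(c,p+x*dirw) for x in h],np.float32)
    im=cv2.GaussianBlur(c["image"],(0,0),.7).astype(np.float32)
    val=cv2.remap(im,uv[None,:,0],uv[None,:,1],1)[0]; gr=np.linalg.norm(np.gradient(val,h,axis=0),axis=1)
    o=[]
    for m in ((h<-.6*R)&(h>-1.6*R),(h>.6*R)&(h<1.6*R)): i=np.where(m)[0]; o.append(h[i[np.argmax(gr[i])]].round(1))
    return o,np.mean(o).round(1)
for sx,R in ((110,23),(95,23),(75,23),(30,17),(-60,17),(-80,17),(-93,17)):
    p=T[:3,3]+T[:3,:3]@[sx,0,-8]
    z=np.array([0,0,1.]); y=T[:3,1]
    ray_=p-s["pose"][:3,3]; ax=T[:3,0]; n=np.cross(ray_,ax); n/=np.linalg.norm(n); n*=np.sign(n[2])
    r2=p-t["pose"][:3,3]; n2=np.cross(r2,ax); n2/=np.linalg.norm(n2)
    print(sx,"scene",prof(s,p,n,R),"top",prof(t,p,n2*np.sign(n2@y),R), "wrist",prof(w,p,y,R) if sx in(75,95,110) else "")
E
```

```text
time: 16.35
tool_pos: [496.2, 74.1, 78.1]
tcp_rot: [-3.141, 0.0, 1.231]
contact_force: [-0.2, -0.4, -3.0]
grip_width: 31.7
finger_force: 30.0
pos [496.2  74.1  78.1] rpy [-1.7997e+02  2.0000e-02  7.0550e+01] shift mm [ 0.2 -0.1  0.1] units [ 0.0003 -0.0002  0.0001] turn deg -0.05 units -0.0006
[-0.22276735 -0.4383294  -3.04537966] [-0.14375868  0.08333241 -0.05491219] 16.35
110 scene ([np.float64(-23.0), np.float64(31.4)], np.float64(4.2)) top ([np.float64(-23.0), np.float64(20.5)], np.float64(-1.2)) wrist ([np.float64(-23.0), np.float64(23.0)], np.float64(0.0))
95 scene ([np.float64(-14.6), np.float64(17.1)], np.float64(1.3)) top ([np.float64(-18.0), np.float64(20.5)], np.float64(1.2)) wrist ([np.float64(-23.0), np.float64(26.3)], np.float64(1.7))
75 scene ([np.float64(-14.6), np.float64(20.5)], np.float64(3.0)) top ([np.float64(-23.8), np.float64(14.6)], np.float64(-4.6)) wrist ([np.float64(-23.8), np.float64(26.3)], np.float64(1.2))
30 scene ([np.float64(-16.4), np.float64(22.6)], np.float64(3.1)) top ([np.float64(-24.4), np.float64(10.8)], np.float64(-6.8)) wrist 
-60 scene ([np.float64(-18.9), np.float64(25.0)], np.float64(3.1)) top ([np.float64(-12.1), np.float64(10.2)], np.float64(-1.0)) wrist 
-80 scene ([np.float64(-16.4), np.float64(12.1)], np.float64(-2.1)) top ([np.float64(-15.1), np.float64(26.9)], np.float64(5.9)) wrist 
-93 scene ([np.float64(-17.0), np.float64(14.5)], np.float64(-1.2)) top ([np.float64(-18.2), np.float64(20.7)], np.float64(1.2)) wrist
```

Run:
```python
from h import *
T=toolT()
for n in("t8","s8"):
    c=dict(np.load(n+".npz")); im=c["image"].astype(np.float32)
    for zz in ((-31,-8) if n=="t8" else (-8,)):
        h=np.arange(100,160,2.); uv=np.array([proj(c,T[:3,3]+T[:3,:3]@[x,0,zz]) for x in h],np.float32)
        print(n,zz,uv[0],uv[-1]); print([ (int(x),v.astype(int).tolist()) for x,v in zip(h,cv2.remap(im,uv[None,:,0],uv[None,:,1],1)[0])])
```

```text
t8 -31 [266.26065 200.62808] [243.82457 192.38713]
[(100, [201, 200, 188]), (102, [200, 199, 187]), (104, [200, 199, 186]), (106, [199, 198, 185]), (108, [199, 198, 186]), (110, [200, 199, 186]), (112, [201, 198, 186]), (114, [199, 197, 185]), (116, [197, 195, 184]), (118, [185, 183, 171]), (120, [170, 163, 148]), (122, [161, 145, 124]), (124, [157, 135, 105]), (126, [140, 116, 92]), (128, [113, 96, 78]), (130, [94, 84, 71]), (132, [87, 82, 70]), (134, [97, 91, 81]), (136, [114, 110, 101]), (138, [139, 137, 128]), (140, [166, 165, 156]), (142, [186, 186, 177]), (144, [193, 192, 183]), (146, [190, 188, 179]), (148, [182, 180, 170]), (150, [178, 176, 165]), (152, [186, 184, 171]), (154, [195, 193, 181]), (156, [200, 197, 186]), (158, [200, 198, 186])]
t8 -8 [266.76074 201.71948] [244.81905 193.65741]
[(100, [203, 204, 192]), (102, [205, 204, 193]), (104, [204, 204, 193]), (106, [203, 203, 192]), (108, [202, 202, 190]), (110, [202, 202, 190]), (112, [204, 203, 191]), (114, [204, 203, 191]), (116, [204, 202, 190]), (118, [201, 199, 189]), (120, [193, 192, 181]), (122, [177, 172, 159]), (
[... 457 characters left out ...]
7 191.70746]
[(100, [156, 131, 86]), (102, [130, 104, 60]), (104, [106, 83, 46]), (106, [85, 69, 43]), (108, [67, 57, 41]), (110, [58, 52, 41]), (112, [48, 46, 42]), (114, [45, 44, 41]), (116, [44, 43, 40]), (118, [52, 49, 45]), (120, [73, 67, 59]), (122, [93, 84, 72]), (124, [114, 107, 90]), (126, [135, 128, 106]), (128, [149, 142, 117]), (130, [157, 149, 125]), (132, [163, 154, 131]), (134, [162, 153, 131]), (136, [162, 153, 131]), (138, [164, 154, 131]), (140, [166, 156, 132]), (142, [167, 157, 132]), (144, [164, 154, 130]), (146, [161, 152, 127]), (148, [159, 150, 126]), (150, [158, 149, 125]), (152, [153, 144, 121]), (154, [142, 133, 113]), (156, [128, 119, 103]), (158, [112, 103, 89])]
```

The top image puts the gap between window and collar at about 19 mm. Holding.

```bash
python3 -m inch '[0,0,0,-0.0008,0,0,1, 0,0,0,0,0,0,1, 0,0,0,0,0,0,1, 0,0,0,0,0,0,1, 0,0,0,0,0,0,1, 0,0,0,0,0,0,1, 0,0,0,0,0,0,1, 0,0,0,0,0,0,1, 0,0,0,0,0,0,1, 0,0,0,0,0,0,1]'
python3 -m inch '[0,0,0,0,0,0,1, 0,0,0,0,0,0,1, 0,0,0,0,0,0,1, 0,0,0,0,0,0,1, 0,0,0,0,0,0,1, 0,0,0,0,0,0,1, 0,0,0,0,0,0,1, 0,0,0,0,0,0,1, 0,0,0,0,0,0,1, 0,0,0,0,0,0,1]' >/dev/null
python3 -m inch '[0,0,0,0,0,0,1, 0,0,0,0,0,0,1, 0,0,0,0,0,0,1, 0,0,0,0,0,0,1, 0,0,0,0,0,0,1, 0,0,0,0,0,0,1, 0,0,0,0,0,0,1, 0,0,0,0,0,0,1, 0,0,0,0,0,0,1, 0,0,0,0,0,0,1]' >/dev/null
python3 -m inch '[0,0,0,0,0,0,1, 0,0,0,0,0,0,1, 0,0,0,0,0,0,1, 0,0,0,0,0,0,1, 0,0,0,0,0,0,1, 0,0,0,0,0,0,1, 0,0,0,0,0,0,1, 0,0,0,0,0,0,1, 0,0,0,0,0,0,1, 0,0,0,0,0,0,1]' >/dev/null
python3 -m inch '[0,0,0,0,0,0,1, 0,0,0,0,0,0,1, 0,0,0,0,0,0,1, 0,0,0,0,0,0,1, 0,0,0,0,0,0,1, 0,0,0,0,0,0,1, 0,0,0,0,0,0,1, 0,0,0,0,0,0,1, 0,0,0,0,0,0,1, 0,0,0,0,0,0,1]'
python3 -c "
from h import *
delta([475.3,18.1,78.5],87.4)"
```

```text
time: 17.33
tool_pos: [496.3, 73.8, 78.2]
tcp_rot: [3.142, -0.0, 1.231]
contact_force: [0.3, -0.3, -3.6]
grip_width: 31.9
finger_force: 30.0
time: 20.67
tool_pos: [496.3, 73.8, 78.2]
tcp_rot: [3.142, -0.0, 1.231]
contact_force: [-0.6, -0.1, -4.1]
grip_width: 31.7
finger_force: 30.0
pos [496.3  73.8  78.2] rpy [ 1.800e+02 -1.000e-02  7.054e+01] shift mm [-59.5  -1.3  -0.3] units [-0.0744 -0.0016 -0.0004] turn deg -16.86 units -0.1962
```

```bash
python3 -m inch '[0,0,0,-0.01,0,0,1, 0,0,0,-0.025,0,0,1, 0,0,0,-0.025,0,0,1, 0,0,0,-0.0144,-0.0016,0,1, 0,0,-0.04,0,0,0,1, 0,0,-0.055,0,0,0,1, 0,0,-0.055,0,0,0,1, 0,0,-0.046,0,0,0,1, 0,0,0,0,0,0,1, 0,0,0,0,0,0,1]'
python3 -c "
from h import *
delta([443.2,-130,78.5],87.38)"
```

```text
time: 21.5
tool_pos: [475.2, 17.8, 78.2]
tcp_rot: [3.141, -0.0, 1.523]
contact_force: [0.8, 0.1, -4.0]
grip_width: 31.8
finger_force: 30.0
pos [475.2  17.8  78.2] rpy [ 1.7999e+02 -1.0000e-02  8.7240e+01] shift mm [-149.2  -24.8   -0.3] units [-0.1865 -0.031  -0.0004] turn deg -0.14 units -0.0016
```

```bash
python3 -m inch '[0,0,-0.0016,-0.0165,-0.004,0,1, 0,0,0,-0.035,-0.006,0,1, 0,0,0,-0.04,-0.006,0,1, 0,0,0,-0.04,-0.006,0,1, 0,0,0,-0.035,-0.006,0,1, 0,0,0,-0.02,-0.003,0,1, 0,0,0,0,0,0,1, 0,0,0,0,0,0,1, 0,0,0,0,0,0,1]'
python3 -c "
from h import *
delta([443.2,-130,44.5],87.38)"
```

```text
time: 22.25
tool_pos: [443.9, -129.4, 78.1]
tcp_rot: [-3.141, -0.0, 1.526]
contact_force: [-0.0, 0.1, -3.9]
grip_width: 32.0
finger_force: 30.0
pos [ 443.9 -129.4   78.1] rpy [-1.7999e+02 -3.0000e-02  8.7450e+01] shift mm [-0.6 -0.7 33.6] units [-0.0008 -0.0009  0.042 ] turn deg 0.07 units 0.0008
```

```bash
python3 -m inch '[0,0,0.0008,-0.0008,-0.0012,0,1, 0,0,0,0,0,0.012,1, 0,0,0,0,0,0.012,1, 0,0,0,0,0,0.009,1, 0,0,0,0,0,0.006,1, 0,0,0,0,0,0.002,1, 0,0,0,0,0,0,1, 0,0,0,0,0,0,1]'
python3 -c "
from h import *
delta([443.2,-130,44.5],87.38);print(get_obs()['moment'])"
```

```text
time: 22.92
tool_pos: [443.2, -130.4, 45.5]
tcp_rot: [3.141, 0.0, 1.527]
contact_force: [0.7, 0.3, -3.9]
grip_width: 31.6
finger_force: 30.0
pos [ 443.2 -130.4   45.5] rpy [179.99   0.    87.47] shift mm [ 0.4 -0.   1. ] units [ 0.0005 -0.      0.0013] turn deg 0.09 units 0.0011
[-0.13601639  0.03369236  0.04878935]
```

```bash
python3 -m inch '[0,0,0.001,0.0005,0,0.001,1, 0,0,0,0,0,0.001,1, 0,0,0,0,0,0,1]';python3 -m inch '[0,0,0,0,0,0.0007,1, 0,0,0,0,0,0,1]'
```

```text
time: 23.17
tool_pos: [443.3, -130.2, 44.6]
tcp_rot: [3.141, 0.0, 1.525]
contact_force: [-1.5, 1.9, 5.2]
grip_width: 31.8
finger_force: 30.0
time: 23.33
tool_pos: [443.3, -130.2, 44.6]
tcp_rot: [3.14, 0.0, 1.525]
contact_force: [-3.2, 2.1, 10.5]
grip_width: 31.8
finger_force: 30.0
```

Contact at the original height, so I release it and retreat upward.

```bash
python3 -m inch '[0,0,0,0,0,-0.0008,1, 0,0,0,0,0,0,-1, 0,0,0,0,0,0,-1, 0,0,0,0,0,0,-1, 0,0,0,0,0,0,-1, 0,0,0,0,0,0,-1, 0,0,0,0,0,0,-1, 0,0,0,0,0,-0.02,-1, 0,0,0,0,0,-0.04,-1, 0,0,0,0,0,-0.04,-1]'
python3 -m inch '[0,0,0,0,0,-0.04,-1, 0,0,0,0,0,-0.0265,-1, 0,0,0,0,0,0,-1, 0,0,0,0,0,0,-1, 0,0,0,0,0,0,-1]'
python3 - <<'E'
from h import *
delta([439.6,-129.3,177.7],87.95)
w=capture("wrist"); w6=dict(np.load("w6.npz"))
g=cv2.cvtColor(w["image"],cv2.COLOR_RGB2GRAY)
for s in (110,70,30,20):
    p=np.array([442.3,-131,52])+s*np.array([.042,.999,0]); q=proj(w,p); u,v=q.round().astype(int); print(s,q.round(1)); print(" G",g[v,u-70:u+72:3].tolist())
a=proj(w,[442.3,-131,69]);b=proj(w,[442.3+.042*150,-131+150,69])
for c,z,s,r in ((w,75,120,(30,90)),(w6,75,120,(30,90)),(w,69,45,(140,180)),(w6,69,45,(140,180))):
    gg=cv2.cvtColor(c["image"],cv2.COLOR_RGB2GRAY).astype(float); col=gg[r[0]:r[1],284:290].mean(1); i=np.argmax(np.abs(np.gradient(col))); v=r[0]+i
    pp=at(c,287,v,z); print(s,v,pp.round(1))
# before/after top difference near cradle, pots, tin
t=capture("top"); t7=dict(np.load("t7.npz"))
print(get_obs()["time"],get_obs()["grip_width"])
o=cv2.imread("pics/top0.png")[:,:,::-1].astype(int); d=np.abs(t["image"].astype(int)-o).sum(2)
for n,(u,v) in dict(pot1=(202,263),pot2=(176,169),tin=(385,174),big=(265,245),small=(283,149)).items(): print(n,d[v-12:v+12,u-12:u+12].mean().round(1),d[v-12:v+12,u-12:u+12].max())
E
```

```text
time: 24.17
tool_pos: [442.2, -129.7, 123.9]
tcp_rot: [-3.139, -0.001, 1.525]
contact_force: [0.4, -0.8, 0.5]
grip_width: 87.0
finger_force: 0.0
time: 24.58
tool_pos: [442.5, -129.8, 176.3]
tcp_rot: [-3.14, -0.001, 1.525]
contact_force: [-0.0, -0.0, 0.1]
grip_width: 92.1
finger_force: 0.0
pos [ 442.5 -129.8  176.3] rpy [-1.7993e+02 -4.0000e-02  8.7370e+01] shift mm [ 0.4 -2.9 -1.4] units [ 0.0005 -0.0036 -0.0018] turn deg -0.58 units -0.0068
110 [281.4  79.8]
 G [115, 118, 118, 119, 121, 125, 121, 126, 148, 163, 201, 194, 194, 194, 198, 197, 198, 223, 231, 240, 242, 250, 252, 253, 251, 251, 246, 245, 235, 233, 221, 203, 183, 139, 138, 131, 209, 201, 207, 212, 219, 217, 220, 223, 224, 222, 217, 217]
70 [281.6 128.6]
 G [118, 123, 119, 125, 122, 123, 121, 123, 121, 123, 126, 121, 139, 212, 207, 187, 137, 148, 150, 155, 158, 170, 173, 170, 166, 167, 170, 158, 153, 150, 143, 143, 134, 214, 210, 239, 218, 214, 219, 219, 218, 222, 216, 220, 223, 220, 217, 217]
30 [281.8 174. ]
 G [113, 116, 118, 112, 115, 126, 124, 121, 120, 124, 119, 117, 114, 206, 205, 204, 203, 203, 47, 52, 55, 55, 57, 59, 56, 58, 58, 56, 55, 52, 204, 206, 207, 205, 203, 120, 121, 121, 195, 197, 197, 194, 193, 199, 201, 209, 208, 210]
20 [281.8 184.8]
 G [121, 116, 120, 123, 126, 123, 120, 122, 125, 121, 118, 115, 111, 205, 204, 206, 207, 204, 43, 53, 54, 56, 54, 53, 57, 59, 55, 54, 55, 48, 207, 206, 208, 205, 205, 121, 125, 124, 126, 123, 124, 121, 118, 123, 126, 130, 132, 136]
120 58 [451.8  -9.5  75. ]
120 59 [447.6  -9.2  75. ]
45 155 [448.8 -82.9  69. ]
45 155 [445.4 -82.4  69. ]
24.6833 91.64674128895655
pot1 24.9 39
pot2 24.6 39
tin 49.7 181
big 23.0 38
small 23.6 40
```

The probe lies as before to within about 0.5 mm, the plug is seated, and the arm is clear of everything. Handing in.

```bash
python3 -c "
from plant import *
print(close_job())"
```

```text
the job is handed in; nothing more can be done
None
```

I handed the job in at about 25 s: the plug is seated in the block with its flat to the port, the probe was held about 20 mm from the collar for 4 s and laid back within about 0.5 mm. The pots and tin were never approached; the pots checked unchanged in the top view, while the tin's patch differed slightly, probably from shadow, and I did not check it further.

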